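Seat the spinner rotor on its drive key and clamp it

ROBOT

A 6-joint arm with a two-finger parallel gripper is mounted at the origin on a cart in front of the work surface, level with it; the furniture and walls round the work are solid. World frame = base frame: x ahead of the robot, y to its left, z up, the work surface at z = 0. Lengths are in m, angles in rad, forces in N, time in s.
With the tool pointing down it reaches from about 0.3 to 0.775 m from the base axis. Payload 14.6 kg.
Tool frame: the origin (TCP) lies on the mounting face of the last link; the fingertips stand 199 mm ahead of it and the grasp point (between the pads) lies 180 mm ahead of it; z points along the fingers, y is the line along which they close (so a half turn about z gives the same grasp; the last joint's range is limited). The gripper opens to 94 mm and grips with 3 to 60 N. Pads are 16 mm wide; open, the fingers measure 119 mm over their backs; the gripper's body (75 mm by 177 mm) begins 78 mm behind the grasp point.
Start: joints at [1.185, 0.3, 1.521, -0, 1.321, -0.067], TCP at [0.172, 0.522, 0.405] pointing down, gripper open.
Joint ranges: [-3.03, 3.03], [-0.79, 2.21], [0.23, 2.52], [-1.04, 4.18], [0, 3.07], [-2.55, 2.55]. Speed limits (rad/s): [2.22, 2.22, 2.57, 3.14, 3.14, 3.14].

INTERFACE

Orientations are given as [roll, pitch, yaw] about the fixed x, y, z axes, in that order (R = Rz(yaw) Ry(pitch) Rx(roll)).
In Python, from station import telemetry, cams, workorder, finder gives the robot as it stands.
- The arm moves only by the tool jog_arm, never from a script. Its argument "rows" is a list of rows, each an object with "gripper": the finger opening in m, from 0 to 0.094; "slide": the shift along the tool's x, y, z in m, a list of three; "spin": the turn about the tool's z in rad. In form: [{"gripper": gripper, "slide": [tx, ty, tz], "spin": spin}, ...]. A call has 1 to 8 rows; each row is the pose to reach, as a shift and turn from the pose commanded when the call began, along the tool's axes at that moment; what a row does not reach only later rows make up. A row lasts 1/10 s, in which the tool goes at most 50 mm and 8.59 degrees, less where a joint would pass 70% of its speed; a pose out of reach is approached as far as the arm can. A call with a gripper value outside its range is refused whole. The fingers move at their own pace and stop on an object; "squeeze" is the grip in N (left out, the last holds). Time passes only in rows, so rows that repeat a pose let the fingers close. It gives the time, the measured TCP pose, the force, the opening and the grip force at its end, in the units of the state.
- telemetry.get_obs(): the state, without advancing time (a new reading comes with each control period).
- cams.camera(name): name is "side" or "top"; returns (picture, depth): 480x640x3 uint8, red, green, blue; 480x640 float32, m along the optical axis (not along the pixel's ray), 0 where there is no reading.
- cams.camera_info(name): a dict with "camera_matrix" (3x3 intrinsics, pixels), "k1" (the pictures are not rectified: a ray, as slopes to the right and down, at radius r is drawn at 1 + k1 r^2 times it, then the intrinsics apply), "R" (3x3) and "t" (3): a world point X has camera coordinates R X + t. Camera axes: x right, y down, z forward; pixel columns grow to the right and rows downward; lengths in m; the calibration is good to about 2 mm. A picture is of the moment at which its call begins. camera_info takes no time and is no camera call.
- workorder.hand_in(): hands the job in; it is judged then, once.
Trained networks look in the newest picture that a camera, given by its name, has taken for a name from the list of things; names that differ only in an ending like _2 or _b are one class to them, and where a whole thing is asked for, a point or a joint stands for the part that bears it (a point fixed in the world has none). Each returns a list of dicts, best first, with "confidence" (0 to 1); they miss things now and then, are a little off and sometimes report something else, mostly with a low value. They report only what shows in the picture. A call takes as long as a camera call.
- finder.find_in(target, camera): "point" ([x, y, z] in m, in world coordinates, good to about 4 mm: the middle of the surface that is visible of it).
- finder.masks_of(target, camera): "region" (480x640 bool, what is visible of it).
The state is a dict: "time_s": time; "qpos": joint angles; "joint_vel": joint speeds; "tau": joint torques, N m; "ee_pos": TCP position; "eef_rot": TCP orientation; "force": force on the tool from outside, world axes, zero at the start; "moment": the same for the moment, N m; "grip_width": finger opening in m; "grip_force": force on a finger pad.
Only numpy, scipy, OpenCV 4.12 (cv2) and the standard library are available. Lean on these libraries where they do the work, as an engineer would, in place of code of your own. Each camera call takes 0.05 s, during which the arm holds its last target. There are 200 camera calls.

TASK

The rotor of the tube spinner has been put on its shaft but is standing on the drive key. Press down on the disc and turn it until it drops fully home (its dark line then meets the pointer on the front of the housing), then turn the brass thumb nut in its middle clockwise until it seats, stopping when the resistance rises so that it is not overtightened. Keep off the sensor bracket that overhangs the rotor and do not knock over or shove the things standing round and on the spinner.

Things in the scene. Friction and masses are not known exactly. Their poses are not given: they have to be found in the camera images.
- spinner: tube spinner, fixed: white housing 44 mm high. Origin on the worktop under the rotor's axis; z up, -x is its front. Housing reaches 95 mm from the axis to the front, 115 to the back, 90 to each side. On it a flat aluminium rotor disc 144 mm across, 12 mm thick, that cannot be lifted off. A single lug under the rotor stands on a ring with one slot; over the slot the rotor can drop 10 mm
- rotor_turn (a joint): angle of the rotor on its shaft, rad, counter-clockwise seen from above positive, turns without end. The lug meets the slot at 0 (equally 6.283), to about 0.08 rad either way, when the index line points to the front pointer. Turning it takes about 0.05 Nm plus a little friction of the lug under pressure
- rotor_drop (a joint): how far the rotor has come down its shaft, m: 0 to 0.002 standing on the ring, 0.010 fully home. The fit is stiff: it moves down only when pressed with about 6 N or more, and stays down
- nut_turn (a joint): angle of the brass thumb nut in the rotor, rad, clockwise seen from above positive; runs freely (0.06 Nm) from 0 up to 2.4, where it seats
- nut_strain (a joint): how far the clamp is strained by the nut, rad, clockwise; near 0.08 while the nut runs, and once the nut is seated any further turning goes into this, against 0.8 Nm per rad; springs back when the nut is released. Above 0.45 the nut is overtightened
- rotor_top (a point): middle of the rotor disc's upper face, on the axis; 83.5 mm above the worktop at the start, 73.5 mm when home
- index_line (a point): middle of the dark line (26 x 6 mm) inlaid flush and radially in the disc's upper face, 58 mm from the axis
- index_pointer (a point): dark pointer on the front edge of the housing, 85 mm in front of the axis, where the index line must point
- cup0 (a point): top of the upright grey tube cup (18 mm across, 30 mm high) opposite the index line, 55 mm from the axis, 30 mm above the disc
- cup1 (a point): top of another tube cup, 55 mm from the axis, 120 degrees counter-clockwise (seen from above) of cup0
- cup2 (a point): top of the third tube cup, 55 mm from the axis, 120 degrees clockwise of cup0
- nut_top (a point): middle of the top of the brass knurled thumb nut, 31 mm in diameter and 20 mm high, on the rotor's axis; it stands on the disc
- sensor_arm: aluminium bracket with a black sensor, fixed to the back of the housing; origin as spinner. Post 28 mm wide, 93 to 107 mm behind the axis; at the top an arm 24 mm wide reaches over the rotor to 47 mm from the axis. Top 141 mm above the worktop, underside of the sensor 116 mm
- sensor_tip (a point): the end of the sensor arm nearest the axis, 49 mm behind the axis, 127 mm above the worktop
- cylinder: measuring cylinder with blue foot, 55 x 64 x 191 mm, stands behind the spinner; origin under its middle
- bottle_left: bottle with black cap, 49 mm across, 120 mm high, left of the spinner; origin under its middle
- dropper: small bottle with black cap, 34 mm across, 74 mm high, left of the spinner; origin under its middle
- bottle_back: bottle with black cap, 46 mm across, 98 mm high, behind the spinner; origin under its middle
- weight_front: brass weight, 31 mm across, 42 mm high, in front of the spinner; origin under its middle
- small_stopper: rubber stopper, 22 x 22 x 22 mm, on the left rear corner of the housing; origin under its middle
- small_weight: brass weight, 16 mm across, 23 mm high, on the right rear corner of the housing; origin under its middle

How it is judged:
By the outcome, as a careful person would: the job done as asked, in the order asked, and still so for the second after the job is handed in, with the robot touching nothing.
It also fails if it takes over 67 s, if anything falls off the work surface, if the arm or the gripper's body presses on something with over 40 N, if the wrist force passes 120 N, or if a joint passes its speed limit or range.

## Working session

There is one attempt and no reset: what is moved stays moved. The work goes in short steps, Python scripts to look and compute and a tool call to move; the robot and the scene stay as the last step left them, time stands still between calls to the robot, and variables do not carry over. Pictures are saved under pics/ and viewed, at most 13 in all, crops included, and the job is handed in when it is done.

Besides the shell and the picture viewer there is one more tool, called after "Call:" in YAML: its name, and indented under it one key for each argument. jog_arm: Moves the arm, as the interface text tells. Its arguments: {"type":"object","properties":{"rows":{"type":"array","items":{"type":"object","properties":{"gripper":{"type":"number"},"slide":{"type":"array","items":{"type":"number"}},"spin":{"type":"number"}}}},"squeeze":{"type":"number"}},"required":["rows"]}

```bash
mkdir -p pics; ls
cat > h.py <<'E'
import numpy as np, cv2
from station import telemetry, cams, workorder, finder
def save(cam,name):
    p,d=cams.camera(cam); cv2.imwrite(f'pics/{name}.png',p[:,:,::-1]); return p,d
def proj(cam,X):
    i=cams.camera_info(cam); c=np.array(i['R'])@np.array(X)+np.array(i['t']); s=c[:2]/c[2]
    s=s*(1+i['k1']*(s@s)); K=np.array(i['camera_matrix']); return K[:2,:2]@s+K[:2,2]
def unproj_plane(cam,u,v,z):
    i=cams.camera_info(cam);K=np.array(i['camera_matrix']);R=np.array(i['R']);t=np.array(i['t'])
    s=cv2.undistortPoints(np.array([[[u,v]]],float),K,np.array([i['k1'],0,0,0,0.]))[0,0]
    d=R.T@np.array([s[0],s[1],1]); o=-R.T@t; return o+d*(z-o[2])/d[2]
E
python3 - <<'E'
from h import *
np.set_printoptions(precision=4,suppress=True)
for c in ['top','side']:
    save(c,c+'0')
    i=cams.camera_info(c); print(c, -np.array(i['R']).T@np.array(i['t']))
    for n in ['rotor_top','index_line','index_pointer','cup0','cup1','cup2','nut_top','sensor_tip','weight_front','dropper','bottle_left','bottle_back','cylinder','small_stopper','small_weight']:
        r=finder.find_in(n,c); print(n,[(np.round(q['point'],4),round(q['confidence'],2)) for q in r[:3]])
print(telemetry.get_obs())
E
```

```text
pics
top [ 0.4995 -0.1516  0.9471]
rotor_top [(array([ 0.5803, -0.1738,  0.0835]), 0.85)]
index_line [(array([ 0.5828, -0.1795,  0.0809]), 0.58)]
index_pointer [(array([ 0.5899, -0.177 ,  0.0835]), 0.66), (array([ 0.5777, -0.1725,  0.0861]), 0.52)]
cup0 [(array([ 0.5804, -0.1754,  0.087 ]), 0.73)]
cup1 [(array([ 0.5804, -0.1754,  0.087 ]), 0.73)]
cup2 [(array([ 0.5804, -0.1754,  0.087 ]), 0.73)]
nut_top [(array([ 0.5748, -0.1724,  0.1032]), 0.93), (array([ 0.5775, -0.175 ,  0.1022]), 0.54)]
sensor_tip [(array([ 0.6503, -0.2037,  0.1411]), 0.8)]
weight_front [(array([ 0.4891, -0.0729,  0.0203]), 0.62)]
dropper [(array([ 0.5822, -0.1765,  0.1029]), 0.75), (array([ 0.7049, -0.28  ,  0.0788]), 0.28)]
bottle_left []
bottle_back [(array([ 0.7038, -0.275 ,  0.0808]), 0.71), (array([ 0.5813, -0.0346,  0.0712]), 0.55)]
cylinder [(array([ 0.7591, -0.1834,  0.0705]), 0.87), (array([ 0.6615, -0.2094,  0.1461]), 0.36), (array([ 0.5794, -0.1755,  0.08  ]), 0.22)]
small_stopper [(array([ 0.6931, -0.1646,  0.0635]), 0.67)]
small_weight [(array([ 0.6397, -0.2683,  0.0557]), 0.49), (array([ 0.5823, -0
[... 785 characters left out ...]
), 0.67), (array([ 0.7166, -0.2549,  0.0638]), 0.62), (array([ 0.5839, -0.1658,  0.1031]), 0.37)]
cylinder [(array([ 0.7619, -0.1761,  0.1057]), 0.87)]
small_stopper [(array([ 0.5852, -0.1638,  0.1007]), 0.33)]
small_weight []
{'time_s': 1.6, 'qpos': array([ 1.1854,  0.2999,  1.521 ,  0.    ,  1.3207, -0.0666]), 'joint_vel': array([ 0.0006,  0.    , -0.0003, -0.0005,  0.0006,  0.0011]), 'tau': array([ -0.0001, -53.166 , -35.2908,   0.0708,   0.0215,  -0.0002]), 'ee_pos': array([0.1724, 0.5223, 0.4047]), 'eef_rot': array([ 3.1416, -0.    ,  2.8228]), 'force': array([-0.21  , -0.5422,  0.7975]), 'moment': array([ 0.0257, -0.0179, -0.0164]), 'grip_force': 0.0, 'grip_width': 0.09415963109000966}
```

View pics/top0.png

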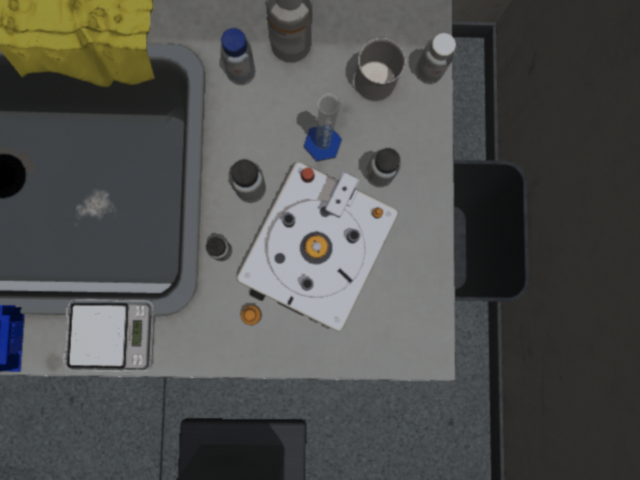

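View pics/side0.png

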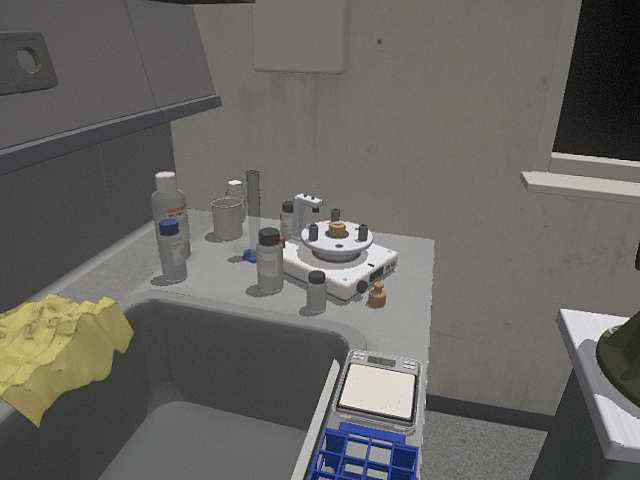

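The top view shows the nut at about (316,247), the index line at (344,274), the front pointer at (291,300), and cups at (289,218), (307,284) and (353,236). The sensor is at (341,195). The rotor needs about 70° clockwise. I'll refine these numbers next.

Run:
```python
from h import *
np.set_printoptions(precision=4,suppress=True)
p,d=save('top','top1')
m=[r for r in finder.masks_of('nut_top','top')][0]['region']
v,u=np.nonzero(m); print('nutmask',m.sum(),u.mean(),v.mean(),unproj_plane('top',u.mean(),v.mean(),.1035))
rm=finder.masks_of('rotor_top','top')[0]['region'].astype(np.uint8)
c=max(cv2.findContours(rm,0,1)[0],key=cv2.contourArea); e=cv2.fitEllipse(cv2.convexHull(c)); print('rotor ell',e,unproj_plane('top',*e[0],.0835))
hsv=cv2.cvtColor(p,cv2.COLOR_RGB2HSV); 
br=((hsv[...,0]<25)&(hsv[...,1]>120)).astype(np.uint8); br[:220]=0;br[275:]=0;br[:,:290]=0;br[:,345:]=0
v,u=np.nonzero(br);e=cv2.minEnclosingCircle(np.c_[u,v].astype(np.float32));print('brass',e,unproj_plane('top',*e[0],.1035))
g=cv2.cvtColor(p,cv2.COLOR_RGB2GRAY)
A=unproj_plane('top',*e[0],.1035)
for n,(x,y),z in [('line',(344,274),.0835),('ptr',(291,300),.044)]:
    w=g[y-9:y+10,x-9:x+10].astype(float); k=np.clip(110-w,0,None); yy,xx=np.mgrid[y-9:y+10,x-9:x+10]
    cu,cv=(k*xx).sum()/k.sum(),(k*yy).sum()/k.sum(); P=unproj_plane('top',cu,cv,z); D=P-A
    print(n,cu,cv,P,np.hypot(*D[:2]),np.degrees(np.arctan2(D[1],D[0])))
for n,(u,v) in dict(c0=(289,216),c1=(307,282),c2=(353,234)).items():
    D=unproj_plane('top',u,v,.1135)-A; print(n,np.hypot(*D[:2]),np.degrees(np.arctan2(D[1],D[0])))
cv2.imwrite('pics/crop1.png',cv2.resize(p[150:340,225:415],(760,760))[:,:,::-1][:600])
```

```text
nutmask 421 316.8479809976247 247.12351543942992 [ 0.584  -0.1769  0.1035]
rotor ell ((316.00225830078125, 248.4925994873047), (96.29613494873047, 97.32238006591797), 95.80765533447266) [ 0.584  -0.1763  0.0835]
brass ((316.0, 246.5), 11.543496131896973) [ 0.5849 -0.1757  0.1035]
line 344.65933656354827 275.22586656727543 [ 0.5457 -0.2185  0.0835] 0.058021389682346894 -132.38710502699922
ptr 288.632498543972 303.04892253931274 [ 0.5045 -0.1374  0.044 ] 0.0890155599087281 154.57012916390264
c0 0.05713540983609205 43.25584506429449
c1 0.05252069306182111 166.69355552459575
c2 0.054685761367392824 -71.09561854982047
```

View pics/crop1.png

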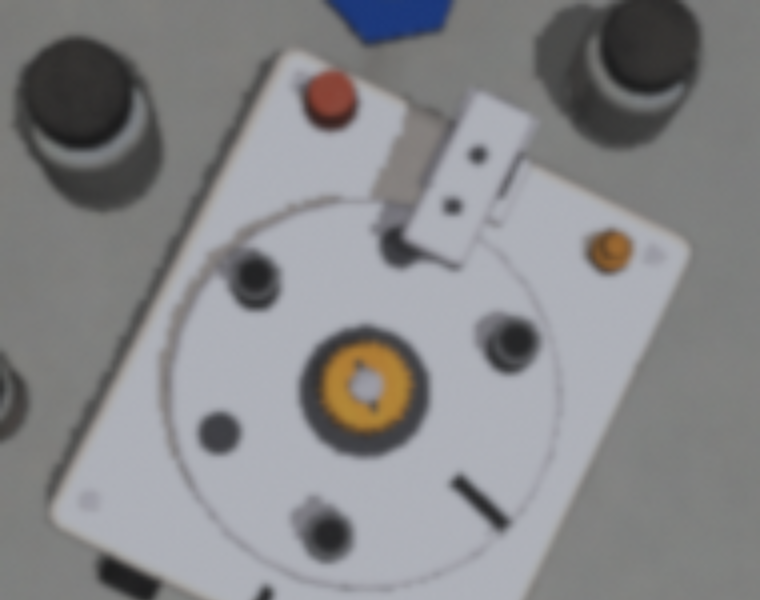

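Housing and rotor are located: axis at (0.584,-0.176), front at 154.5° and line at 227.6°. The rotor needs about 73° clockwise. I'll straddle the nut with fingers at 79°/259°, between the cups, and move above it first.

Call:
jog_arm:
  rows:
    - {"gripper": 0.064,"slide": [-0.61,-0.534,0],"spin": 0}
    - {"gripper": 0.064,"slide": [-0.61,-0.534,0],"spin": 0}
    - {"gripper": 0.064,"slide": [-0.61,-0.534,0],"spin": 0}
    - {"gripper": 0.064,"slide": [-0.61,-0.534,0],"spin": 0}
    - {"gripper": 0.064,"slide": [-0.61,-0.534,0],"spin": 0}
    - {"gripper": 0.064,"slide": [-0.61,-0.534,0],"spin": 0}
    - {"gripper": 0.064,"slide": [-0.61,-0.534,0],"spin": 0}
    - {"gripper": 0.064,"slide": [-0.61,-0.534,0],"spin": 0}

```text
time_s: 2.55
ee_pos: [0.3761, 0.1758, 0.405]
eef_rot: [3.141, 0.001, 2.823]
force: [0.5, 1.7, -0.4]
grip_width: 0.0642
grip_force: 0.0
```

Call:
jog_arm:
  rows:
    - {"gripper": 0.064,"slide": [-0.309,-0.27,0],"spin": -0.127}
    - {"gripper": 0.064,"slide": [-0.309,-0.27,0],"spin": -0.127}
    - {"gripper": 0.064,"slide": [-0.309,-0.27,0],"spin": -0.127}
    - {"gripper": 0.064,"slide": [-0.309,-0.27,0],"spin": -0.127}
    - {"gripper": 0.064,"slide": [-0.309,-0.27,0],"spin": -0.127}
    - {"gripper": 0.064,"slide": [-0.309,-0.27,0],"spin": -0.127}
    - {"gripper": 0.064,"slide": [-0.309,-0.27,0],"spin": -0.127}
    - {"gripper": 0.064,"slide": [-0.309,-0.27,0],"spin": -0.127}

```text
time_s: 3.35
ee_pos: [0.5774, -0.1645, 0.4046]
eef_rot: [3.142, 0.0, 2.95]
force: [0.3, 0.4, 0.3]
grip_width: 0.0642
grip_force: 0.0
```

Call:
jog_arm:
  rows:
    - {"gripper": 0.064,"slide": [0,0,0],"spin": 0}

```text
time_s: 3.45
ee_pos: [0.578, -0.1668, 0.4031]
eef_rot: [-3.141, -0.001, 2.946]
force: [-0.3, 0.9, -0.7]
grip_width: 0.0635
grip_force: 0.0
```

Call:
jog_arm:
  rows:
    - {"gripper": 0.064,"slide": [-0.008,-0.008,0],"spin": 0}
    - {"gripper": 0.064,"slide": [-0.008,-0.008,0.03],"spin": 0}
    - {"gripper": 0.064,"slide": [-0.008,-0.008,0.07],"spin": 0}
    - {"gripper": 0.064,"slide": [-0.008,-0.008,0.07],"spin": 0}
    - {"gripper": 0.064,"slide": [-0.008,-0.008,0.07],"spin": 0}

```text
time_s: 3.95
ee_pos: [0.5832, -0.1713, 0.3358]
eef_rot: [3.142, 0.0, 2.951]
force: [-0.6, 0.2, 0.6]
grip_width: 0.064
grip_force: 0.0
```

Run:
```python
from h import *
p,d=save('top','top2');s,_=save('side','side2')
a=cv2.resize(p[150:340,225:415],(600,600));b=cv2.resize(s[170:310,250:410],(200*1,175))
cv2.imwrite('pics/c2.png',a[:,:,::-1]); cv2.imwrite('pics/s2.png',cv2.resize(s[170:310,250:410],(640,560))[:,:,::-1])
print(telemetry.get_obs()['ee_pos'],proj('top',[.5843,-.1762,.103]))
```

```text
[ 0.5833452  -0.17150169  0.33721068] [316.35826639 246.92781236]
```

View pics/s2.png

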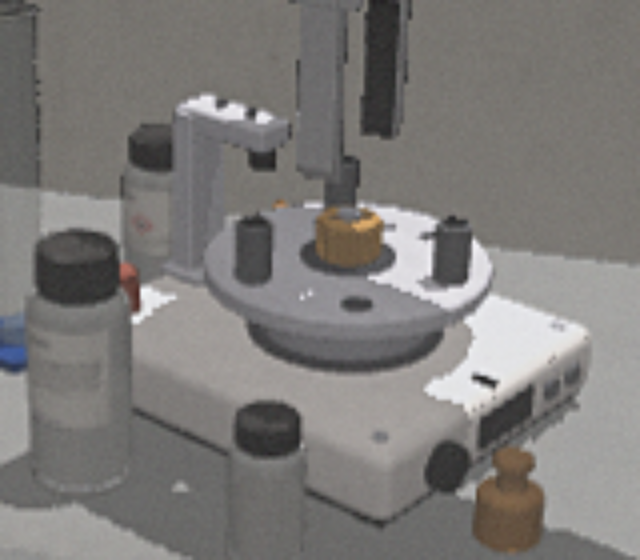

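Side crop: the fingers are above the disc between the cups at (253,250) and (453,250), and clear of the bracket. I'll correct xy and go down to contact.

Call:
jog_arm:
  rows:
    - {"gripper": 0.064,"slide": [-0.002,-0.0045,0.0],"spin": 0}
    - {"gripper": 0.064,"slide": [-0.002,-0.0045,0.02],"spin": 0}
    - {"gripper": 0.064,"slide": [-0.002,-0.0045,0.04],"spin": 0}
    - {"gripper": 0.064,"slide": [-0.002,-0.0045,0.05],"spin": 0}
    - {"gripper": 0.064,"slide": [-0.002,-0.0045,0.05],"spin": 0}
    - {"gripper": 0.064,"slide": [-0.002,-0.0045,0.05],"spin": 0}

```text
time_s: 4.65
ee_pos: [0.5844, -0.1767, 0.2857]
eef_rot: [-3.141, 0.001, 2.95]
force: [-0.8, -0.6, -0.3]
grip_width: 0.0642
grip_force: 0.0
```

Call:
jog_arm:
  rows:
    - {"gripper": 0.064,"slide": [0,0,0.002],"spin": 0}
    - {"gripper": 0.064,"slide": [0,0,0.002],"spin": 0}

```text
time_s: 4.85
ee_pos: [0.5842, -0.1766, 0.2832]
eef_rot: [-3.141, 0.001, 2.95]
force: [-0.3, -0.1, 0.6]
grip_width: 0.0637
grip_force: 0.0
```

Call:
jog_arm:
  rows:
    - {"gripper": 0.064,"slide": [0,0,0.001],"spin": 0}
    - {"gripper": 0.064,"slide": [0,0,0.001],"spin": 0}

```text
time_s: 5.05
ee_pos: [0.5842, -0.1766, 0.2825]
eef_rot: [-3.141, 0.001, 2.95]
force: [-1.2, 0.2, 5.5]
grip_width: 0.0639
grip_force: 2.4
```

Call:
jog_arm:
  rows:
    - {"gripper": 0.064,"slide": [0,0,0.001],"spin": 0}
    - {"gripper": 0.064,"slide": [0,0,0.001],"spin": 0}

```text
time_s: 5.25
ee_pos: [0.5843, -0.1766, 0.2821]
eef_rot: [-3.141, 0.002, 2.95]
force: [-2.3, 1.9, 9.0]
grip_width: 0.0642
grip_force: 5.0
```

Call:
jog_arm:
  rows:
    - {"gripper": 0.064,"slide": [0,0,0.001],"spin": 0}
    - {"gripper": 0.064,"slide": [0,0,0.001],"spin": 0}

```text
time_s: 5.45
ee_pos: [0.5843, -0.1765, 0.2818]
eef_rot: [-3.141, 0.002, 2.95]
force: [-5.0, 2.9, 16.0]
grip_width: 0.064
grip_force: 7.8
```

Call:
jog_arm:
  rows:
    - {"gripper": 0.064,"slide": [0,0,0.001],"spin": 0.08}
    - {"gripper": 0.064,"slide": [0,0,0.001],"spin": 0.16}
    - {"gripper": 0.064,"slide": [0,0,0.001],"spin": 0.24}
    - {"gripper": 0.064,"slide": [0,0,0.001],"spin": 0.32}
    - {"gripper": 0.064,"slide": [0,0,0.001],"spin": 0.4}

```text
time_s: 5.95
ee_pos: [0.5851, -0.177, 0.2818]
eef_rot: [3.14, 0.008, 2.547]
force: [5.5, -3.1, 15.6]
grip_width: 0.0642
grip_force: 7.8
```

```bash
cat >> h.py <<'E'
AX=np.array([.5843,-.1762])
def ring(p,z,r0=.050,r1=.066,n=720):
    # darkness round the axis at disc height z
    g=cv2.cvtColor(p,cv2.COLOR_RGB2GRAY).astype(np.float32)
    a=np.radians(np.arange(0,360,360/n)); out=[]
    for t in a:
        P=[proj('top',[AX[0]+r*np.cos(t),AX[1]+r*np.sin(t),z]) for r in np.linspace(r0,r1,6)]
        out.append(cv2.remap(g,np.float32([P])[...,0],np.float32([P])[...,1],1).max())
    return np.degrees(a),np.array(out)
E
python3 - <<'E'
from h import *
p,d=save('top','top3')
cv2.imwrite('pics/c3.png',cv2.resize(p[150:340,225:415],(600,600))[:,:,::-1])
a,o=ring(p,.082); print([(x,int(y)) for x,y in zip(a,o) if y<110][::2]); print(telemetry.get_obs()['moment'])
E
```

```text
Traceback (most recent call last):
  File "h.py", line 18, in ring
    P=[proj('top',[AX[0]+r*np.cos(t),AX[1]+r*np.sin(t),z]) for r in np.linspace(r0,r1,6)]
       ~~~~^^^^^^^^^^^^^^^^^^^^^^^^^^^^^^^^^^^^^^^^^^^^^^^
  File "h.py", line 6, in proj
    i=cams.camera_info(cam); c=np.array(i['R'])@np.array(X)+np.array(i['t']); s=c[:2]/c[2]
ValueError: time passes only in moves, steps and waits
```

View pics/c3.png

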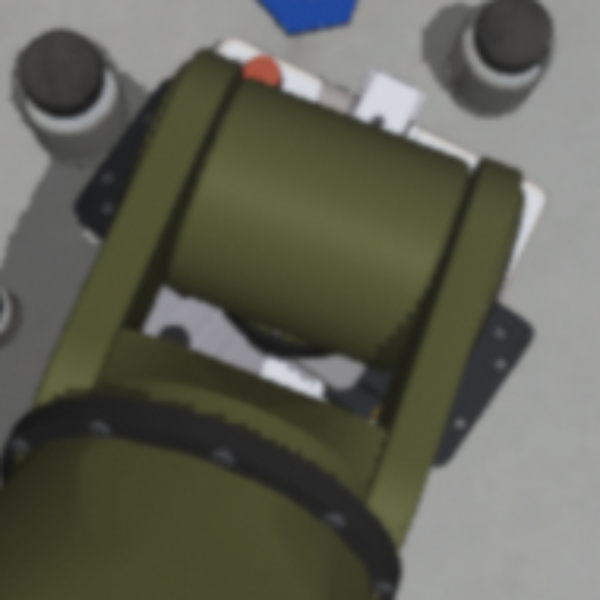

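The top view is blocked by the arm, so I'll use the side camera.

Run:
```python
from h import *
s,_=save('side','side3')
cv2.imwrite('pics/s3.png',cv2.resize(s[180:300,270:410],(700,600))[:,:,::-1])
# predicted pixel of cups (tops) & line for rotor having followed (-23deg) or not
for rot in (0,-23.1):
    for n,a,r,z in (('c0',47.6,.055,.113),('c1',167.6,.055,.113),('c2',-72.4,.055,.113),('line',-132.4,.058,.082)):
        t=np.radians(a+rot); q=proj('side',[AX[0]+r*np.cos(t),AX[1]+r*np.sin(t),z]); print(rot,n,((q-[270,180])*5).round())
print(telemetry.get_obs()['moment'])
```

```text
0 c0 [214. 226.]
0 c1 [464. 226.]
0 c2 [322. 147.]
0 line [446. 241.]
-23.1 c0 [195. 205.]
-23.1 c1 [431. 244.]
-23.1 c2 [375. 151.]
-23.1 line [472. 263.]
[-0.81592847 -0.39591217  0.16970957]
```

View pics/s3.png

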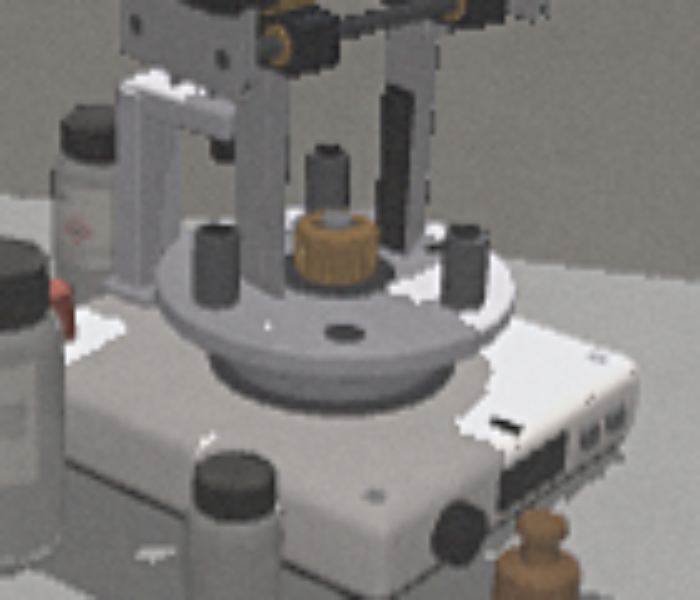

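The fingers slipped: the cups are still at (216,230) and (465,230), so the rotor did not turn. I'll lift, turn, open wider, and drive from behind cup2. That is a positive push with the path clear of the bracket.

Call:
jog_arm:
  rows:
    - {"gripper": 0.064,"slide": [0,0,-0.04],"spin": 0}
    - {"gripper": 0.064,"slide": [0,0,-0.085],"spin": 0}
    - {"gripper": 0.084,"slide": [0,0,-0.085],"spin": 0}
    - {"gripper": 0.084,"slide": [0,0,-0.085],"spin": 1.864}
    - {"gripper": 0.084,"slide": [0,0,-0.085],"spin": 1.864}
    - {"gripper": 0.084,"slide": [0,0,-0.085],"spin": 1.864}
    - {"gripper": 0.084,"slide": [0,0,-0.085],"spin": 1.864}
    - {"gripper": 0.084,"slide": [0,0,-0.085],"spin": 1.864}

```text
time_s: 6.85
ee_pos: [0.5841, -0.1766, 0.3631]
eef_rot: [-3.141, -0.0, 1.794]
force: [0.1, -0.4, 0.6]
grip_width: 0.0843
grip_force: 0.0
```

```bash
python3 -c "
from h import *
o=telemetry.get_obs();print(o['time_s'],o['ee_pos'],o['eef_rot'],o['qpos'],o['force'],o['moment'])"
```

```text
6.85 [ 0.58409001 -0.17655168  0.36314932] [-3.14120787e+00 -2.66429193e-04  1.79362258e+00] [-3.53555129e-01  4.67715567e-01  1.38853234e+00  1.42538124e-05
  1.28581257e+00 -5.76385449e-01] [ 0.10197723 -0.40341008  0.60980078] [-0.14197344  0.0710977   0.04201288]
```

Call:
jog_arm:
  rows:
    - {"gripper": 0.084,"slide": [0,0,0],"spin": 1.112}
    - {"gripper": 0.084,"slide": [0,0,0],"spin": 1.112}
    - {"gripper": 0.084,"slide": [0,0,0],"spin": 1.112}
    - {"gripper": 0.084,"slide": [0,0,0],"spin": 1.112}
    - {"gripper": 0.084,"slide": [0,0,0],"spin": 1.112}
    - {"gripper": 0.084,"slide": [0,0,0],"spin": 1.112}
    - {"gripper": 0.084,"slide": [0,0,0],"spin": 1.112}
    - {"gripper": 0.084,"slide": [0,0,0],"spin": 1.112}

```text
time_s: 7.65
ee_pos: [0.5841, -0.1765, 0.3632]
eef_rot: [-3.141, 0.0, 0.682]
force: [-0.2, -0.8, 0.8]
grip_width: 0.084
grip_force: 0.0
```

Call:
jog_arm:
  rows:
    - {"gripper": 0.084,"slide": [0,0,0],"spin": 0}

```text
time_s: 7.75
ee_pos: [0.5841, -0.1766, 0.3632]
eef_rot: [-3.141, 0.0, 0.687]
force: [-0.6, -0.2, 0.1]
grip_width: 0.0839
grip_force: 0.0
```

Call:
jog_arm:
  rows:
    - {"gripper": 0.084,"slide": [0,0,0.02],"spin": 0}
    - {"gripper": 0.084,"slide": [0,0,0.035],"spin": 0}
    - {"gripper": 0.084,"slide": [0,0,0.046],"spin": 0}
    - {"gripper": 0.084,"slide": [0,0,0.046],"spin": 0}

```text
time_s: 8.15
ee_pos: [0.584, -0.1765, 0.3158]
eef_rot: [-3.139, 0.002, 0.689]
force: [0.1, -0.1, -0.4]
grip_width: 0.084
grip_force: 0.0
```

Run:
```python
from h import *
s,_=save('side','side4')
cv2.imwrite('pics/s4.png',cv2.resize(s[180:300,270:410],(700,600))[:,:,::-1])
```

```text
(no output)
```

View pics/s4.png

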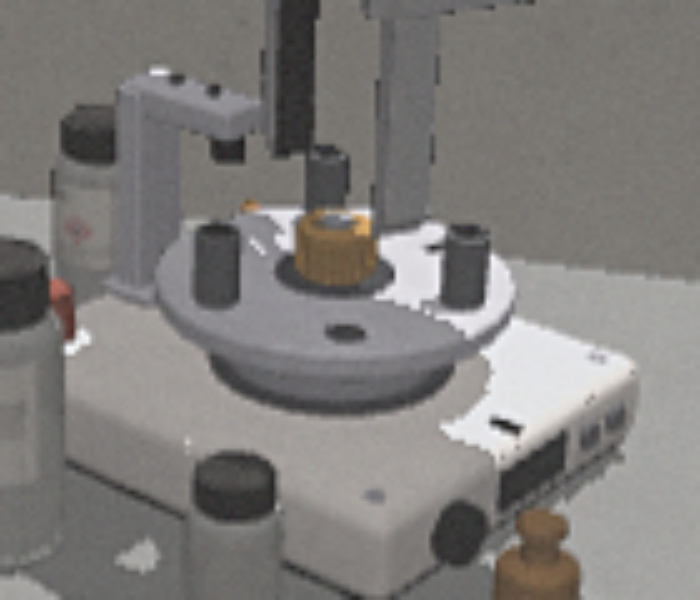

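The far finger sits between the bracket and cup2 at (327,165). I'll go down to light contact.

Call:
jog_arm:
  rows:
    - {"gripper": 0.084,"slide": [0,0,0.01],"spin": 0}
    - {"gripper": 0.084,"slide": [0,0,0.02],"spin": 0}
    - {"gripper": 0.084,"slide": [0,0,0.03],"spin": 0}
    - {"gripper": 0.084,"slide": [0,0,0.032],"spin": 0}
    - {"gripper": 0.084,"slide": [0,0,0.033],"spin": 0}
    - {"gripper": 0.084,"slide": [0,0,0.034],"spin": 0}

```text
time_s: 8.8
ee_pos: [0.5842, -0.1766, 0.2839]
eef_rot: [3.141, -0.0, 0.688]
force: [-0.1, -0.1, 0.2]
grip_width: 0.0839
grip_force: 0.0
```

Call:
jog_arm:
  rows:
    - {"gripper": 0.084,"slide": [0,0,0.001],"spin": 0}
    - {"gripper": 0.084,"slide": [0,0,0.0015],"spin": 0}

```text
time_s: 9.0
ee_pos: [0.5842, -0.1766, 0.2823]
eef_rot: [3.141, -0.0, 0.688]
force: [0.2, -0.2, 0.3]
grip_width: 0.0838
grip_force: 0.0
```

Call:
jog_arm:
  rows:
    - {"gripper": 0.084,"slide": [0,0,0.001],"spin": 0}
    - {"gripper": 0.084,"slide": [0,0,0.002],"spin": 0}

```text
time_s: 9.2
ee_pos: [0.5842, -0.1765, 0.2816]
eef_rot: [3.141, -0.001, 0.688]
force: [-6.5, 3.2, 17.9]
grip_width: 0.084
grip_force: 8.8
```

Call:
jog_arm:
  rows:
    - {"gripper": 0.084,"slide": [0,0,0.001],"spin": 0.06}
    - {"gripper": 0.084,"slide": [0,0,0.001],"spin": 0.12}
    - {"gripper": 0.084,"slide": [0,0,0.001],"spin": 0.18}
    - {"gripper": 0.084,"slide": [0,0,0.001],"spin": 0.24}
    - {"gripper": 0.084,"slide": [0,0,0.001],"spin": 0.3}
    - {"gripper": 0.084,"slide": [0,0,0.001],"spin": 0.36}

```text
time_s: 9.8
ee_pos: [0.5843, -0.1765, 0.2813]
eef_rot: [3.14, -0.002, 0.326]
force: [-2.9, 1.7, 15.3]
grip_width: 0.0841
grip_force: 7.6
```

Run:
```python
from h import *
s,_=save('side','side5')
cv2.imwrite('pics/s5.png',cv2.resize(s[180:300,270:410],(700,600))[:,:,::-1])
o=telemetry.get_obs();print(o['ee_pos'],o['force'],o['moment'])
```

```text
[ 0.58429744 -0.17651185  0.28120886] [-5.96209487  4.23329192 16.71687697] [0.77838804 1.45393816 0.01308574]
```

View pics/s5.png

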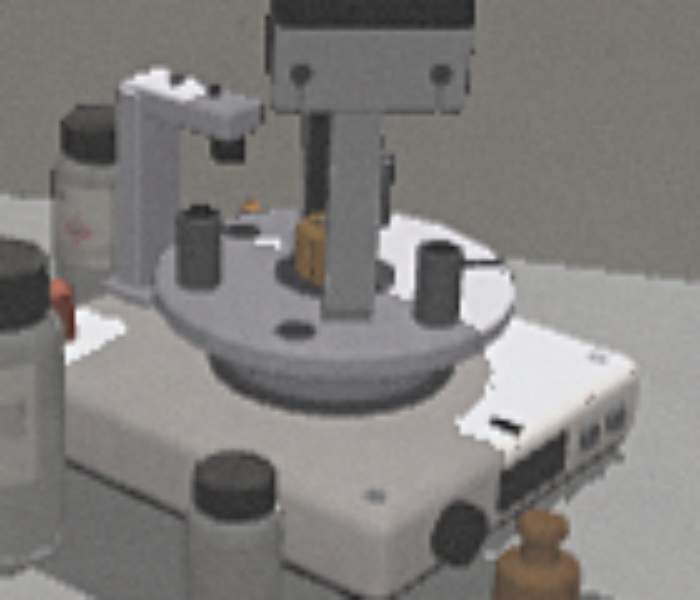

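The rotor is now following: cup1 moved to (438,245), about 19° clockwise. I'll continue, then go slowly near the slot.

Call:
jog_arm:
  rows:
    - {"gripper": 0.084,"slide": [0,0,0],"spin": 0.09}
    - {"gripper": 0.084,"slide": [0,0,0],"spin": 0.18}
    - {"gripper": 0.084,"slide": [0,0,0],"spin": 0.27}
    - {"gripper": 0.084,"slide": [0,0,0],"spin": 0.36}
    - {"gripper": 0.084,"slide": [0,0,0],"spin": 0.45}
    - {"gripper": 0.084,"slide": [0,0,0],"spin": 0.54}
    - {"gripper": 0.084,"slide": [0,0,0.0],"spin": 0.62}
    - {"gripper": 0.084,"slide": [0,0,0.0],"spin": 0.7}

```text
time_s: 10.65
ee_pos: [0.5848, -0.1773, 0.2814]
eef_rot: [3.141, -0.006, -0.375]
force: [2.2, -6.2, 10.6]
grip_width: 0.0844
grip_force: 6.5
```

Call:
jog_arm:
  rows:
    - {"gripper": 0.084,"slide": [0,0,0.001],"spin": 0.02}
    - {"gripper": 0.084,"slide": [0,0,0.002],"spin": 0.04}
    - {"gripper": 0.084,"slide": [0,0,0.002],"spin": 0.06}
    - {"gripper": 0.084,"slide": [0,0,0.002],"spin": 0.08}
    - {"gripper": 0.084,"slide": [0,0,0.002],"spin": 0.1}
    - {"gripper": 0.084,"slide": [0,0,0.002],"spin": 0.12}
    - {"gripper": 0.084,"slide": [0,0,0.002],"spin": 0.14}

```text
time_s: 11.35
ee_pos: [0.5846, -0.1775, 0.2797]
eef_rot: [3.141, -0.006, -0.513]
force: [0.1, -5.3, 12.4]
grip_width: 0.0842
grip_force: 5.9
```

Call:
jog_arm:
  rows:
    - {"gripper": 0.084,"slide": [0,0,0.001],"spin": 0.02}
    - {"gripper": 0.084,"slide": [0,0,0.001],"spin": 0.04}
    - {"gripper": 0.084,"slide": [0,0,0.001],"spin": 0.06}
    - {"gripper": 0.084,"slide": [0,0,0.001],"spin": 0.06}

```text
time_s: 11.75
ee_pos: [0.5843, -0.1769, 0.2769]
eef_rot: [3.142, -0.002, -0.573]
force: [1.2, -3.9, 4.6]
grip_width: 0.084
grip_force: 2.8
```

Run:
```python
from h import *
s,_=save('side','side6')
cv2.imwrite('pics/s6.png',cv2.resize(s[180:300,270:410],(700,600))[:,:,::-1])
o=telemetry.get_obs();print(o['ee_pos'],o['force'],o['moment'])
for rot in (-60,-65,-70,-75,-80):
    for n,a,r,z in (('c1top',167.6,.055,.111),('line',-132.4,.058,.081),('c0',47.6,.055,.111)):
        t=np.radians(a+rot); q=proj('side',[AX[0]+r*np.cos(t),AX[1]+r*np.sin(t),z]); print(rot,n,((q-[270,180])*5).round())
```

```text
[ 0.58429987 -0.17689304  0.27680233] [ 1.40903911 -4.86044554  4.78988146] [-0.84548677 -0.24232604  0.02092011]
-60 c1top [346. 261.]
-60 line [466. 304.]
-60 c0 [209. 176.]
-65 c1top [333. 260.]
-65 line [460. 309.]
-65 c0 [216. 173.]
-70 c1top [320. 260.]
-70 line [454. 313.]
-70 c0 [222. 169.]
-75 c1top [307. 259.]
-75 line [446. 317.]
-75 c0 [230. 166.]
-80 c1top [295. 257.]
-80 line [438. 321.]
-80 c0 [238. 163.]
```

View pics/s6.png

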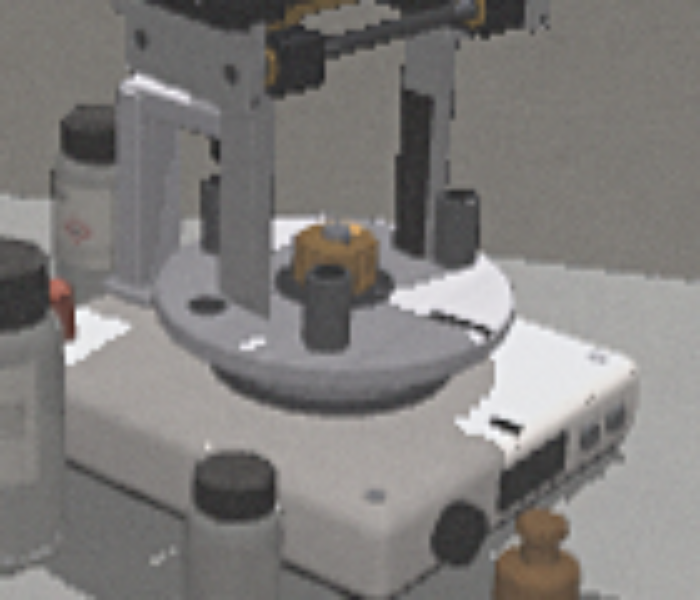

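The rotor is falling into the slot: z is dropping, and the line at (458,323) faces the pointer. I'll press straight down.

Call:
jog_arm:
  rows:
    - {"gripper": 0.084,"slide": [0,0,0.002],"spin": 0.0}
    - {"gripper": 0.084,"slide": [0,0,0.004],"spin": 0.0}
    - {"gripper": 0.084,"slide": [0,0,0.005],"spin": 0.0}
    - {"gripper": 0.084,"slide": [0,0,0.005],"spin": 0.0}

```text
time_s: 12.2
ee_pos: [0.5844, -0.1769, 0.2727]
eef_rot: [-3.142, -0.003, -0.572]
force: [-2.4, -3.2, 14.8]
grip_width: 0.0843
grip_force: 7.9
```

Call:
jog_arm:
  rows:
    - {"gripper": 0.084,"slide": [0,0,0.001],"spin": 0.0}
    - {"gripper": 0.084,"slide": [0,0,0.001],"spin": 0.0}

```text
time_s: 12.4
ee_pos: [0.5844, -0.1769, 0.2726]
eef_rot: [-3.142, -0.003, -0.572]
force: [-5.8, -2.7, 22.0]
grip_width: 0.0841
grip_force: 11.8
```

Home: the disc top is at about 73.6 mm under 22 N. One more firm press, then lift and turn back for the nut.

Call:
jog_arm:
  rows:
    - {"gripper": 0.084,"slide": [0,0,0.002],"spin": 0.0}
    - {"gripper": 0.084,"slide": [0,0,0.002],"spin": 0.0}

```text
time_s: 12.6
ee_pos: [0.5844, -0.1769, 0.2723]
eef_rot: [-3.141, -0.004, -0.572]
force: [-12.5, -0.9, 38.0]
grip_width: 0.0841
grip_force: 20.3
```

Call:
jog_arm:
  rows:
    - {"gripper": 0.084,"slide": [0,0,-0.02],"spin": 0}
    - {"gripper": 0.084,"slide": [0,0,-0.06],"spin": 0}
    - {"gripper": 0.084,"slide": [0,0,-0.1],"spin": 0}
    - {"gripper": 0.05,"slide": [0,0,-0.1],"spin": -0.15}
    - {"gripper": 0.05,"slide": [0,0,-0.1],"spin": -0.3}
    - {"gripper": 0.05,"slide": [0,0,-0.1],"spin": -0.45}
    - {"gripper": 0.05,"slide": [0,0,-0.1],"spin": -0.6}
    - {"gripper": 0.05,"slide": [0,0,-0.1],"spin": -0.7}

```text
time_s: 13.4
ee_pos: [0.5841, -0.1763, 0.3676]
eef_rot: [-3.141, 0.001, 0.134]
force: [-0.5, -0.1, 0.2]
grip_width: 0.0507
grip_force: 0.0
```

Call:
jog_arm:
  rows:
    - {"gripper": 0.05,"slide": [0,0,0],"spin": -1.15}
    - {"gripper": 0.05,"slide": [0,0,0],"spin": -1.15}
    - {"gripper": 0.05,"slide": [0,0,0],"spin": -1.15}
    - {"gripper": 0.05,"slide": [0,0,0],"spin": -1.15}
    - {"gripper": 0.05,"slide": [0,0,0],"spin": -1.15}
    - {"gripper": 0.05,"slide": [0,0,0],"spin": -1.15}
    - {"gripper": 0.05,"slide": [0,0,0],"spin": -1.15}
    - {"gripper": 0.05,"slide": [0,0,0],"spin": -1.15}

```text
time_s: 14.2
ee_pos: [0.5841, -0.1763, 0.3676]
eef_rot: [-3.14, -0.0, 1.284]
force: [0.7, -0.2, -0.4]
grip_width: 0.0501
grip_force: 0.0
```

Call:
jog_arm:
  rows:
    - {"gripper": 0.05,"slide": [0,0,0],"spin": -1.15}
    - {"gripper": 0.05,"slide": [0,0,0],"spin": -1.15}
    - {"gripper": 0.05,"slide": [0,0,0],"spin": -1.15}
    - {"gripper": 0.05,"slide": [0,0,0],"spin": -1.15}
    - {"gripper": 0.05,"slide": [0,0,0],"spin": -1.15}
    - {"gripper": 0.05,"slide": [0,0,0],"spin": -1.15}
    - {"gripper": 0.05,"slide": [0,0,0],"spin": -1.15}
    - {"gripper": 0.05,"slide": [0,0,0],"spin": -1.15}

```text
time_s: 15.0
ee_pos: [0.5841, -0.1763, 0.3676]
eef_rot: [-3.141, -0.001, 2.434]
force: [-0.3, 0.4, -0.0]
grip_width: 0.0502
grip_force: 0.0
```

Run:
```python
from h import *
s,_=save('side','side7')
cv2.imwrite('pics/s7.png',cv2.resize(s[180:300,270:410],(700,600))[:,:,::-1])
o=telemetry.get_obs();print(o['ee_pos'],o['eef_rot'],o['force'],o['moment'],o['qpos'])
```

```text
[ 0.58408382 -0.17635047  0.36761108] [-3.14144160e+00 -1.41269531e-03  2.43894399e+00] [ 0.23756525  0.31402149 -0.1019605 ] [ 0.00650022  0.02245136 -0.02185876] [-3.53287174e-01  4.63873112e-01  1.38346514e+00  3.54990547e-04
  1.29563348e+00 -1.22153163e+00]
```

View pics/s7.png

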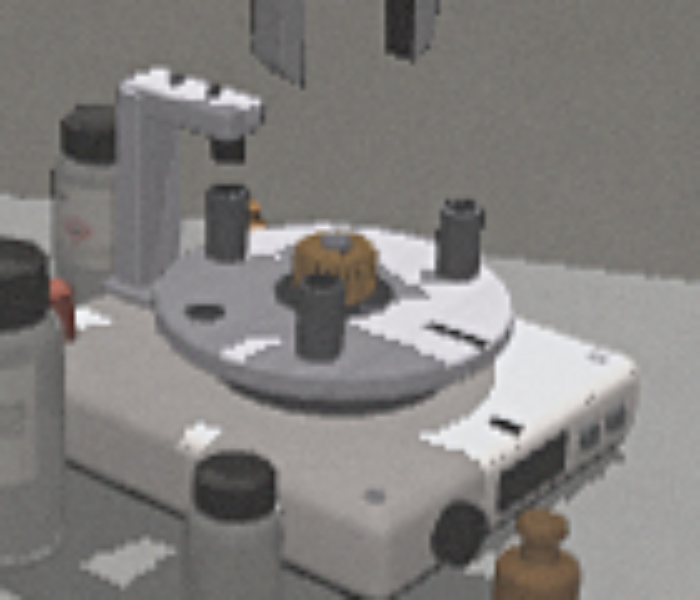

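The rotor is fully down and the line (455,335) points at the pointer (507,425). Next is the nut.

Call:
jog_arm:
  rows:
    - {"gripper": 0.05,"slide": [0,0,0.04],"spin": 0}
    - {"gripper": 0.05,"slide": [0,0,0.07],"spin": 0}
    - {"gripper": 0.05,"slide": [0,0,0.085],"spin": 0}
    - {"gripper": 0.05,"slide": [0,0,0.09],"spin": 0}
    - {"gripper": 0.05,"slide": [0,0,0.09],"spin": 0}
    - {"gripper": 0.05,"slide": [0,0,0.09],"spin": 0}

```text
time_s: 15.65
ee_pos: [0.5844, -0.1767, 0.2796]
eef_rot: [3.141, 0.002, 2.427]
force: [0.8, -0.4, 0.6]
grip_width: 0.0497
grip_force: 0.0
```

Call:
jog_arm:
  rows:
    - {"gripper": 0.02,"slide": [0,0,0],"spin": 0}
    - {"gripper": 0.02,"slide": [0,0,0],"spin": 0}
    - {"gripper": 0.02,"slide": [0,0,0],"spin": 0}
    - {"gripper": 0.02,"slide": [0,0,0],"spin": 0}
    - {"gripper": 0.02,"slide": [0,0,0],"spin": 0}
  squeeze: 15

```text
time_s: 16.15
ee_pos: [0.5844, -0.1763, 0.2788]
eef_rot: [3.141, 0.001, 2.428]
force: [3.0, 4.3, 5.6]
grip_width: 0.0308
grip_force: 15.0
```

```bash
python3 -c "
from h import *
o=telemetry.get_obs();print(o['ee_pos'],o['eef_rot'],o['force'],o['moment'],o['tau'][5],o['grip_width'])"
```

```text
[ 0.5843825  -0.17634491  0.2788134 ] [3.14061367e+00 1.18707691e-03 2.42798564e+00] [3.01362527 4.34106003 5.56919595] [ 0.80851367 -0.55276111 -0.00127295] -0.004989387671230361 0.03078404762622013
```

Call:
jog_arm:
  rows:
    - {"gripper": 0.02,"slide": [0,0.001,0],"spin": 0}
    - {"gripper": 0.02,"slide": [0,0.001,0],"spin": 0.08}
    - {"gripper": 0.02,"slide": [0,0.001,0],"spin": 0.16}
    - {"gripper": 0.02,"slide": [0,0.001,0],"spin": 0.26}
    - {"gripper": 0.02,"slide": [0,0.001,0],"spin": 0.36}
    - {"gripper": 0.02,"slide": [0,0.001,0],"spin": 0.46}
    - {"gripper": 0.02,"slide": [0,0.001,0],"spin": 0.56}
    - {"gripper": 0.02,"slide": [0,0.001,0],"spin": 0.6}

```text
time_s: 16.95
ee_pos: [0.5845, -0.1762, 0.2787]
eef_rot: [-3.141, 0.001, 1.824]
force: [-4.4, -1.2, 9.1]
grip_width: 0.0307
grip_force: 15.0
```

```bash
python3 -c "
from h import *
s,_=save('side','side8')
o=telemetry.get_obs();print(o['time_s'],o['ee_pos'],o['eef_rot'],o['force'],o['moment'],o['tau'][5],o['grip_width'])"
```

```text
17.0 [ 0.58454175 -0.17623966  0.2787423 ] [-3.14063704e+00  7.66172790e-04  1.82296974e+00] [-3.96095758 -1.43983156  8.43869061] [-0.20303251  0.97304188  0.0427878 ] -0.06942812819033861 0.03074200724519732
```

The nut is turning with about 0.06 Nm. Continuing.

Call:
jog_arm:
  rows:
    - {"gripper": 0.02,"slide": [0,0,0],"spin": 0.1}
    - {"gripper": 0.02,"slide": [0,0,0],"spin": 0.2}
    - {"gripper": 0.02,"slide": [0,0,0],"spin": 0.3}
    - {"gripper": 0.02,"slide": [0,0,0],"spin": 0.4}
    - {"gripper": 0.02,"slide": [0,0,0],"spin": 0.5}
    - {"gripper": 0.02,"slide": [0,0,0],"spin": 0.6}
    - {"gripper": 0.02,"slide": [0,0,0],"spin": 0.7}
    - {"gripper": 0.02,"slide": [0,0,0],"spin": 0.7}

```text
time_s: 17.8
ee_pos: [0.5843, -0.1762, 0.2787]
eef_rot: [-3.14, 0.001, 1.124]
force: [-8.8, 0.0, 11.8]
grip_width: 0.0307
grip_force: 15.0
```

Call:
jog_arm:
  rows:
    - {"gripper": 0.02,"slide": [0,0,0],"spin": 0.1}
    - {"gripper": 0.02,"slide": [0,0,0],"spin": 0.2}
    - {"gripper": 0.02,"slide": [0,0,0],"spin": 0.3}
    - {"gripper": 0.02,"slide": [0,0,0],"spin": 0.4}
    - {"gripper": 0.02,"slide": [0,0,0],"spin": 0.5}
    - {"gripper": 0.02,"slide": [0,0,0],"spin": 0.6}
    - {"gripper": 0.02,"slide": [0,0,0],"spin": 0.7}
    - {"gripper": 0.02,"slide": [0,0,0],"spin": 0.7}

```text
time_s: 18.6
ee_pos: [0.5842, -0.1759, 0.2786]
eef_rot: [-3.14, 0.003, 0.424]
force: [-10.3, 3.4, 13.0]
grip_width: 0.0308
grip_force: 15.0
```

```bash
python3 -c "
from h import *
s,_=save('side','side9')
o=telemetry.get_obs();print(o['time_s'],o['ee_pos'],o['eef_rot'],o['force'],o['moment'],o['tau'][5],o['grip_width'])"
```

```text
18.65 [ 0.58421057 -0.17584451  0.27865454] [-3.14000439e+00  2.47721169e-03  4.26895676e-01] [-10.65051429   2.88366992  12.52614595] [0.72081051 2.285832   0.02808598] 0.6834563054144382 0.030501541794556514
```

Call:
jog_arm:
  rows:
    - {"gripper": 0.02,"slide": [-0.001,-0.001,-0.001],"spin": 0.05}
    - {"gripper": 0.02,"slide": [-0.001,-0.001,-0.001],"spin": 0.1}
    - {"gripper": 0.02,"slide": [-0.001,-0.001,-0.001],"spin": 0.15}
    - {"gripper": 0.02,"slide": [-0.001,-0.001,-0.001],"spin": 0.2}
    - {"gripper": 0.02,"slide": [-0.001,-0.001,-0.001],"spin": 0.2}

```text
time_s: 19.15
ee_pos: [0.5832, -0.1755, 0.2789]
eef_rot: [-3.141, 0.001, 0.227]
force: [-1.5, -0.1, 1.3]
grip_width: 0.0307
grip_force: 15.0
```

```bash
cat > r.py <<'E'
from h import *
m=[];t=[]
for _ in range(6):
    cams.camera('side'); o=telemetry.get_obs(); m.append(o['moment'][2]); t.append(o['tau'][5])
print(o['time_s'],o['ee_pos'].round(4),o['eef_rot'].round(3),o['force'].round(1),'Mz',np.mean(m).round(3),np.std(m).round(3),'tau6',np.mean(t).round(3),o['grip_width'])
E
python3 r.py
```

```text
19.45 [ 0.5833 -0.1754  0.2789] [-3.141e+00  1.000e-03  2.290e-01] [-3.4 -0.8  0.8] Mz 0.128 0.019 tau6 0.222 0.03035952657520135
```

Call:
jog_arm:
  rows:
    - {"gripper": 0.02,"slide": [0,0,0],"spin": 0.03}
    - {"gripper": 0.02,"slide": [0,0,0],"spin": 0.06}
    - {"gripper": 0.02,"slide": [0,0,0],"spin": 0.06}

```text
time_s: 19.75
ee_pos: [0.5833, -0.1754, 0.2789]
eef_rot: [-3.141, 0.001, 0.168]
force: [-2.5, -0.4, -0.0]
grip_width: 0.0308
grip_force: 15.0
```

```bash
python3 r.py
```

```text
20.05 [ 0.5833 -0.1754  0.2789] [-3.141e+00  1.000e-03  1.680e-01] [-4.9 -1.1 -1. ] Mz 0.171 0.033 tau6 0.219 0.030774384660010548
```

Call:
jog_arm:
  rows:
    - {"gripper": 0.02,"slide": [0,0,0],"spin": 0.03}
    - {"gripper": 0.02,"slide": [0,0,0],"spin": 0.05}
    - {"gripper": 0.02,"slide": [0,0,0],"spin": 0.05}

```text
time_s: 20.35
ee_pos: [0.5833, -0.1753, 0.2789]
eef_rot: [-3.141, 0.001, 0.118]
force: [-5.0, -1.4, 0.7]
grip_width: 0.0308
grip_force: 15.0
```

```bash
python3 r.py
```

```text
20.65 [ 0.5834 -0.1753  0.279 ] [-3.141e+00  1.000e-03  1.180e-01] [-5.2 -1.2  0.1] Mz 0.176 0.022 tau6 0.234 0.03053841798623397
```

Call:
jog_arm:
  rows:
    - {"gripper": 0.02,"slide": [0,0,0],"spin": 0.0}
    - {"gripper": 0.02,"slide": [0,0,0],"spin": 0.03}
    - {"gripper": 0.02,"slide": [0,0,0],"spin": 0.05}
    - {"gripper": 0.02,"slide": [0,0,0],"spin": 0.05}
  squeeze: 25

```text
time_s: 21.05
ee_pos: [0.5833, -0.1753, 0.2789]
eef_rot: [-3.141, 0.001, 0.068]
force: [-4.7, -0.4, -0.7]
grip_width: 0.0301
grip_force: 25.0
```

```bash
python3 r.py
```

```text
21.35 [ 0.5833 -0.1753  0.2789] [-3.141e+00  1.000e-03  6.800e-02] [-5.1  0.1 -0.7] Mz 0.247 0.041 tau6 0.272 0.03047056664618904
```

Resistance has risen to about 0.25 Nm. To confirm it is seated and not just draggy, I'll release, regrip and check that the torque climbs at once.

Call:
jog_arm:
  rows:
    - {"gripper": 0.042,"slide": [0,0,0],"spin": 0.0}
    - {"gripper": 0.042,"slide": [0,0,0],"spin": 0.0}
    - {"gripper": 0.02,"slide": [0,0,0],"spin": 0.0}
    - {"gripper": 0.02,"slide": [0,0,0],"spin": 0.0}
    - {"gripper": 0.02,"slide": [0,0,0],"spin": 0.0}
  squeeze: 25

```text
time_s: 21.85
ee_pos: [0.5836, -0.1753, 0.2793]
eef_rot: [3.141, -0.001, 0.068]
force: [0.7, -1.1, 0.8]
grip_width: 0.0302
grip_force: 25.0
```

```bash
python3 r.py
```

```text
22.15 [ 0.5835 -0.1754  0.2793] [ 3.141 -0.     0.068] [ 0.9 -0.5  1.5] Mz -0.009 0.02 tau6 -0.0 0.03011130903273988
```

Call:
jog_arm:
  rows:
    - {"gripper": 0.02,"slide": [0,0,0],"spin": 0.05}
    - {"gripper": 0.02,"slide": [0,0,0],"spin": 0.08}
    - {"gripper": 0.02,"slide": [0,0,0],"spin": 0.08}

```text
time_s: 22.45
ee_pos: [0.5835, -0.1753, 0.2793]
eef_rot: [3.141, -0.0, -0.013]
force: [0.8, -0.6, 0.5]
grip_width: 0.0302
grip_force: 25.0
```

```bash
python3 r.py
```

```text
22.75 [ 0.5835 -0.1753  0.2793] [ 3.141 -0.    -0.012] [1.7 0.3 2.5] Mz 0.078 0.034 tau6 0.123 0.030276363144549606
```

Call:
jog_arm:
  rows:
    - {"gripper": 0.02,"slide": [0,0,0],"spin": 0.04}
    - {"gripper": 0.02,"slide": [0,0,0],"spin": 0.07}
    - {"gripper": 0.02,"slide": [0,0,0],"spin": 0.07}

```text
time_s: 23.05
ee_pos: [0.5835, -0.1753, 0.2793]
eef_rot: [3.142, -0.0, -0.083]
force: [2.2, -1.1, 3.2]
grip_width: 0.0303
grip_force: 25.0
```

```bash
python3 r.py
```

```text
23.35 [ 0.5835 -0.1753  0.2793] [ 3.142 -0.    -0.082] [3.  0.1 2.9] Mz 0.112 0.027 tau6 0.175 0.03010901034676306
```

Call:
jog_arm:
  rows:
    - {"gripper": 0.02,"slide": [0,0,0],"spin": 0.04}
    - {"gripper": 0.02,"slide": [0,0,0],"spin": 0.08}
    - {"gripper": 0.02,"slide": [0,0,0],"spin": 0.1}
    - {"gripper": 0.02,"slide": [0,0,0],"spin": 0.1}

```text
time_s: 23.75
ee_pos: [0.5835, -0.1753, 0.2792]
eef_rot: [3.142, -0.0, -0.182]
force: [2.8, -0.7, 3.8]
grip_width: 0.0303
grip_force: 25.0
```

```bash
python3 r.py
```

```text
24.05 [ 0.5835 -0.1753  0.2792] [ 3.142 -0.    -0.182] [2.5 0.8 4.3] Mz 0.178 0.035 tau6 0.225 0.030388701466887984
```

The torque climbs at about 0.8 Nm/rad from zero, so the nut is seated with strain around 0.25. I'll release and retreat.

Call:
jog_arm:
  rows:
    - {"gripper": 0.05,"slide": [0,0,0],"spin": 0.0}
    - {"gripper": 0.05,"slide": [0,0,0],"spin": 0.0}
    - {"gripper": 0.05,"slide": [0,0,0],"spin": 0.0}
    - {"gripper": 0.05,"slide": [0,0,-0.03],"spin": 0.0}
    - {"gripper": 0.05,"slide": [0,0,-0.07],"spin": 0.0}
    - {"gripper": 0.05,"slide": [0,0,-0.11],"spin": 0.0}
    - {"gripper": 0.05,"slide": [0,0,-0.14],"spin": 0.0}
    - {"gripper": 0.05,"slide": [0,0,-0.14],"spin": 0.0}

```text
time_s: 24.85
ee_pos: [0.5833, -0.1753, 0.4236]
eef_rot: [3.14, -0.006, -0.182]
force: [0.2, -0.8, 0.7]
grip_width: 0.0502
grip_force: 0.0
```

Call:
jog_arm:
  rows:
    - {"gripper": 0.05,"slide": [-0.2,-0.05,0],"spin": 0.0}
    - {"gripper": 0.05,"slide": [-0.2,-0.05,0],"spin": 0.0}
    - {"gripper": 0.05,"slide": [-0.2,-0.05,0],"spin": 0.0}
    - {"gripper": 0.05,"slide": [-0.2,-0.05,0],"spin": 0.0}
    - {"gripper": 0.05,"slide": [-0.2,-0.05,0],"spin": 0.0}
    - {"gripper": 0.05,"slide": [-0.2,-0.05,0],"spin": 0.0}

```text
time_s: 25.45
ee_pos: [0.3952, -0.0896, 0.4191]
eef_rot: [3.141, -0.0, -0.182]
force: [-0.3, 0.5, 0.5]
grip_width: 0.0499
grip_force: 0.0
```

Run:
```python
from h import *
p,_=save('top','top10'); s,_=save('side','side10')
cv2.imwrite('pics/f.png',np.hstack([cv2.resize(p[170:340,215:415],(400,400)),cv2.resize(s[180:310,260:410],(400,400))])[:,:,::-1])
```

```text
(no output)
```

View pics/f.png

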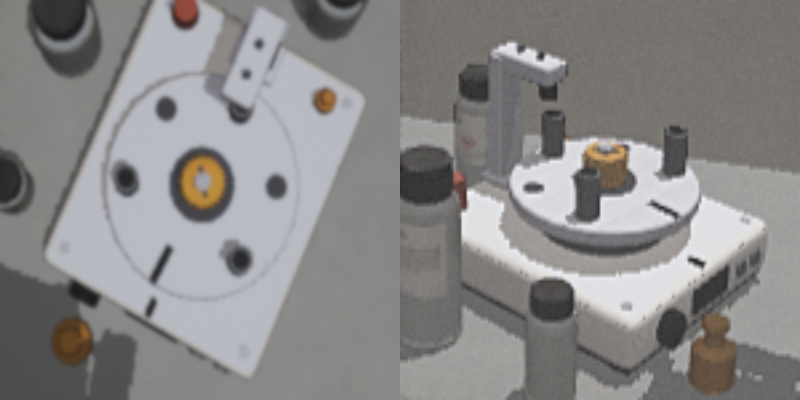

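The line (160,265) meets the pointer (151,307), the rotor is down, and everything is still standing.

```bash
python3 -c "
from h import *
print(workorder.hand_in())"
```

```text
the job is handed in; nothing more can be done
None
```

The rotor is fully home with its line on the pointer, the nut is seated at about 0.2 Nm (strain about 0.25, under the 0.45 limit), nothing was disturbed, and the job was handed in at about 25 s.

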